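# Nest trunking off-cuts into a flat bundle

## Task

Bundle the three trunking off-cuts compactly for storage: leave the empty one about where it lies (a couple of centimetres is nothing), slide the other that lies open side up against it so that they touch side by side, parallel and with their ends roughly even, and tip over the one standing on edge so that it lies flat and upside down over the joint, with one leg down in each of the other two. Leave the rest of the bench as it is.

Things in the scene. Friction and masses are not known exactly. Their poses are not given: they have to be found in the camera images.
- trunk_empty: Off-cut of white plastic wall trunking lying on the bench open side up, with nothing in it. Plain U-channel: 180 mm long, 60 mm wide and 40 mm high outside, wall 3 mm throughout (54 mm clear between its legs, floor 3 mm above the bench), about 0.1 kg, loose. Origin: centre of its underside. x along its length, z up; its +y side faces the other two off-cuts.
- trunk_carrier: A second, identical off-cut lying open side up, beside the empty one on its +y side, at first parallel within 0.2 rad, about 30 to 65 mm clear of it and the ends within about 10 mm of even. Loose; the third off-cut stands in it. Origin: centre of its underside. x along its length, y away from the empty one, z up. When the two touch side by side their origins are 60 mm apart.
- trunk_edge: Third, identical off-cut, on edge in the second: it stands on one leg on that one's floor, upright web (60 mm wide back) away from the empty one, open side facing the empty one. 180 (x, length) by 40 (y) by 60 mm (z); top 63 mm above the bench. Origin: centre of its footprint, underside. Own y runs from open side out through the web: level now, straight up once upside down. Loose, about 0.1 kg.
- edge_web (a point): Centre of the outer face of the third off-cut's web (20 mm along own y from its origin, 30 mm up). Upright at first, 33 mm above the bench; once nested, the middle of the top, 43 mm above the bench. Pushed high on the web towards the empty one, the off-cut rolls over its lower free edge and past about 42 degrees falls over by itself.
- tape_roll: Bystander: roll of masking tape lying flat, 104 mm across, 48 mm high. Origin: centre of its underside.
- wash_bottle: Bystander: white wash bottle with blue cap and spout, 66 mm across, 185 mm high, spout reaching 65 mm along its x. Origin: centre of its underside.
- meter: Bystander: grey handheld meter lying on its back, 170 x 78 x 34 mm. Origin: centre of its underside.
- tube_rack: Bystander: white test-tube rack 210 x 90 x 75 mm with glass tubes up to 131 mm high. Origin: centre of its underside.

How it is judged (in metres and radians):
At the end, for the whole second after the job is handed in: Empty one within 35 mm of its start. Lower two flat, open side up, gap up to 8 mm, parallel to 0.09 rad, ends even within 20 mm. Third upside down on them, level to 0.10, parallel to 0.12 rad, middle within 26 mm of the joint (25 along), top 36 to 48 mm up: a leg in each. At rest (distance of trunk_empty from where it was at the start of the episode below 0.035 m and angle between each of trunk_empty, trunk_carrier's own z axis and vertical below 0.08 rad and height (world z) of each of trunk_empty, trunk_carrier below 0.006 m and y of trunk_carrier in the frame of trunk_empty between 0.052 and 0.068 m and x of trunk_carrier in the frame of trunk_empty between -0.02 and 0.02 m and angle between the x axis of trunk_empty and the x axis of trunk_carrier, either way round below 0.09 rad and angle between trunk_edge's own y axis and vertical below 0.1 rad and height (world z) of edge_web between 0.036 and 0.048 m and y of edge_web in the frame of trunk_empty between 0.004 and 0.056 m and x of edge_web in the frame of trunk_empty between -0.025 and 0.025 m and angle between the x axis of trunk_empty and the x axis of trunk_edge, either way round below 0.12 rad and linear speed of each of trunk_empty, trunk_carrier, trunk_edge below 0.01 m/s and angular speed of each of trunk_empty, trunk_carrier, trunk_edge below 0.1 rad/s); the robot touches nothing.
It fails at once if the tape roll is shifted by more than 20 mm or tipped (distance of tape_roll from where it was at the start of the episode above 0.02 m or angle between tape_roll's own z axis and vertical above 0.3 rad).
It fails at once if the wash bottle is shifted by more than 20 mm or tipped (distance of wash_bottle from where it was at the start of the episode above 0.02 m or angle between wash_bottle's own z axis and vertical above 0.3 rad).
It fails at once if the handheld meter is shifted by more than 20 mm or tipped (distance of meter from where it was at the start of the episode above 0.02 m or angle between meter's own z axis and vertical above 0.3 rad).
It fails at once if the tube rack is shifted by more than 20 mm or tipped (distance of tube_rack from where it was at the start of the episode above 0.02 m or angle between tube_rack's own z axis and vertical above 0.3 rad).
It also fails if it takes over 42 s, if anything falls off the work surface, if the arm or the gripper's body presses on something with over 40 N, if the wrist force passes 120 N, or if a joint passes its speed limit or range.

## Robot

A 6-joint arm with a two-finger parallel gripper is mounted at the origin on the work surface. World frame = base frame: x ahead of the robot, y to its left, z up, the work surface at z = 0. Lengths are in mm, angles in rad, forces in N, time in s.
With the tool pointing down it reaches from about 350 to 775 mm from the base axis. Payload 7.3 kg.
Tool frame: the origin (TCP) lies on the mounting face of the last link; the fingertips stand 178 mm ahead of it and the grasp point (between the pads) lies 159 mm ahead of it; z points along the fingers, y is the line along which they close (so a half turn about z gives the same grasp; the last joint's range is limited). The gripper opens to 92 mm and grips with 3 to 60 N. Pads are 19 mm wide; open, the fingers measure 130 mm over their backs; the gripper's body (75 mm by 190 mm) begins 47 mm behind the grasp point.
Start: joints at [1.127, 0.342, 1.524, -0, 1.275, -0.146], TCP at [154.022, 501.901, 404.741] pointing down, gripper open.
Joint ranges: [-2.53, 2.53], [-0.77, 2.02], [0.04, 2.7], [-1, 4.14], [0.28, 2.66], [-3.11, 3.11]. Speed limits (rad/s): [2.57, 2.57, 3.14, 3.14, 3.14, 3.14].

## Interface

Orientations are given as [roll, pitch, yaw] about the fixed x, y, z axes, in that order (R = Rz(yaw) Ry(pitch) Rx(roll)).
In Python, from plant import bot gives the robot as it stands.
- The arm moves only by the shell command python3 shift.py, which reads ROWS from standard input. ROWS is a JSON list of rows, 1 to 5 of them, each of 5 numbers: the finger opening in mm, then dx, dy, dz in mm, then a turn about the tool's z in rad; each row is the pose to reach, as a shift and turn from the pose commanded when the command began, along the tool's axes at that moment; what a row does not reach only later rows make up. A row lasts 1/8 s, in which the tool goes at most 62.5 mm and 0.188 rad, less where a joint would pass 70% of its speed; a pose out of reach is approached as far as the arm can. The fingers move at their own pace and stop on an object; the grip force is fixed at half the most. Time passes only in rows, so rows that do not move let the fingers close. It prints the time, the measured TCP pose, the force, the opening and the grip force at its end. Input that does not fit is refused with a message, and nothing moves.
- bot.get_obs(): the state, without advancing time (a new reading comes with each control period).
- bot.capture(name): name is "scene" or "top" or "wrist"; returns a dict with "color" (480x640x3 uint8, red, green, blue), "K" (3x3 intrinsics, pixels), "R" (3x3) and "t" (3): a world point X has camera coordinates R X + t. Camera axes: x right, y down, z forward; pixel columns grow to the right and rows downward; lengths in mm; the calibration is good to about 2 mm. A picture is of the moment at which its call begins. There is no depth.
- bot.close_job(): hands the job in; it is judged then, once.
The state is a dict: "time": time; "joint_positions": joint angles; "dq": joint speeds; "tau": joint torques, N m; "tool_pos": TCP position; "tcp_rot": TCP orientation; "contact_force": force on the tool from outside, world axes, zero at the start; "moment": the same for the moment, N m; "grip_width": finger opening in mm; "finger_force": force on a finger pad.
Only numpy, scipy, OpenCV 4.12 (cv2) and the standard library are available. Lean on these libraries where they do the work, as an engineer would, in place of code of your own. Each camera call takes 0.05 s, during which the arm holds its last target. There are 200 camera calls.

## Working session

There is one attempt and no reset: what is moved stays moved. The work goes in short steps, Python scripts to look and compute and a shell command to move; the robot and the scene stay as the last step left them, time stands still between calls to the robot, and variables do not carry over. Pictures are saved under pics/ and viewed, at most 10 in all, crops included, and the job is handed in when it is done.

```bash
ls; mkdir -p pics
cat > h.py <<'E'
import numpy as np, cv2, pickle
from plant import bot
def snap(cam,name):
    c=bot.capture(cam); pickle.dump({k:np.array(c[k]) for k in("color","K","R","t")},open(f"pics/{name}.pkl","wb"))
    cv2.imwrite(f"pics/{name}.png",c["color"][:,:,::-1]); return c
def ld(name): return pickle.load(open(f"pics/{name}.pkl","rb"))
def P(c): return c["K"]@np.c_[c["R"],c["t"]]
def tri(c1,p1,c2,p2):
    X=cv2.triangulatePoints(P(c1),P(c2),np.array(p1,float).reshape(-1,2).T,np.array(p2,float).reshape(-1,2).T); return (X[:3]/X[3]).T
def atz(c,p,z):
    p=np.array(p,float).reshape(-1,2); C=-c["R"].T@c["t"]
    d=(c["R"].T@np.linalg.inv(c["K"])@np.c_[p,np.ones(len(p))].T).T
    return C+d*((z-C[2])/d[:,2])[:,None]
def crop(name,x0,y0,x1,y1,s,out):
    i=cv2.imread(f"pics/{name}.png")[y0:y1,x0:x1]; cv2.imwrite(f"pics/{out}.png",cv2.resize(i,None,fx=s,fy=s,interpolation=cv2.INTER_CUBIC))
E
python3 - <<'E'
from h import *
for n in("scene","top","wrist"):
    c=snap(n,n+"0"); print(n,-c["R"].T@c["t"])
i=[cv2.resize(cv2.imread(f"pics/{n}0.png"),(400,300)) for n in("scene","wrist")]
o=bot.get_obs(); print(o["tool_pos"],o["tcp_rot"],o["grip_width"],o["time"])
E
```

```text
pics
plant.py
shift.py
scene [1499.32609664   91.06677367 1306.3537885 ]
top [ 302.51957143   29.18555938 1433.69049202]
wrist [ 78.03814213 525.71640093 383.60476099]
[153.98343129 501.81255612 404.19267445] [-3.14041965e+00 -1.83295089e-04  2.84379410e+00] 91.67435095517618 0.15
```

View pics/top0.png

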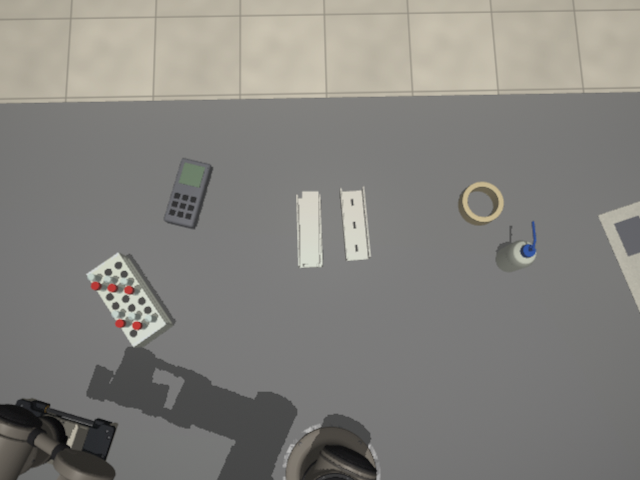

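View pics/scene0.png

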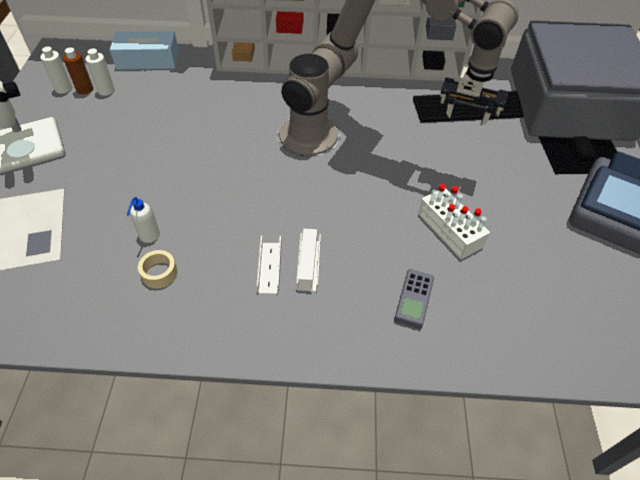

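Top view: the empty trunk (with slots) is at about (355,224), and the carrier with the edge piece at about (310,229). In the scene view they are at (269,265) and (308,260). I'll enlarge both.

Run:
```python
from h import *
a=cv2.imread("pics/top0.png")[175:280,285:380]; b=cv2.imread("pics/scene0.png")[220:300,250:328]
a=cv2.resize(a,None,fx=4.2,fy=5.5,interpolation=cv2.INTER_CUBIC); b=cv2.resize(b,None,fx=5,fy=7,interpolation=cv2.INTER_CUBIC)
h=580
print(a.shape,b.shape)
c=np.zeros((580,800,3),np.uint8); c[:578,:399]=a; c[:560,405:795]=b
cv2.imwrite("pics/c1.png",c)
```

```text
(578, 399, 3) (560, 390, 3)
```

View pics/c1.png

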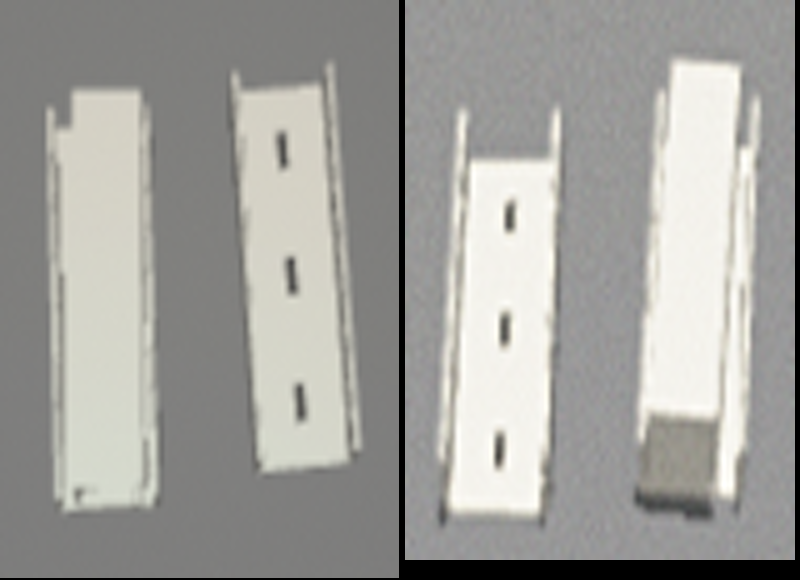

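Run:
```python
from h import *
T=ld("top0");S=ld("scene0")
t=lambda a:np.array(a,float)/[4.2,5.5]+[285,175]
s=lambda a:(np.array(a,float)-[405,0])/[5,7]+[250,220]
a=[(282,150),(291,275),(300,403),(358,450),(258,457),(242,90),(323,85), (70,88),(143,88)]
b=[(499,450),(505,329),(510,216),(463,108),(557,108),(543,515),(450,515),(716,415),(643,412)]
n="slot+x slot0 slot-x E-y-x E+y-x Efl+x+y Efl+x-y Wtop+x Otop+x".split()
for l,x in zip(n,tri(T,t(a),S,s(b))): print(l,x.round(1))
print("slots z3",atz(T,t(a[:3]),3).round(1).tolist())
print("edge top leg z63: web +x/-x, open +x", atz(T,t([(70,88),(143,88),(64,500)]),63).round(1).tolist())
```

```text
slot+x [ 6.587e+02 -7.320e+01  4.000e-01]
slot0 [598.5 -76.4   1.7]
slot-x [538.2 -79.9   0.9]
E-y-x [ 510.  -110.    38.4]
E+y-x [507.8 -52.   40.5]
Efl+x+y [ 6.883e+02 -4.730e+01 -1.000e-01]
Efl+x-y [690.3 -99.   -2.3]
Wtop+x [674.5  54.4  63. ]
Otop+x [674.2  12.4  60.6]
slots z3 [[658.2, -74.7, 3.0], [598.4, -78.2, 3.0], [538.0, -81.6, 3.0]]
edge top leg z63: web +x/-x, open +x [[674.5, 53.5, 63.0], [673.6, 10.6, 63.0], [488.0, 60.2, 63.0]]
```

Heights match expectations: slots about 1 to 3 mm, leg tops about 40, edge top about 62. The empty trunk's centre is near (598,-77), yaw about 0.055. I'll move toward a viewing position above the carrier.

```bash
cat > g.py <<'E'
import sys; from h import *
from scipy.spatial.transform import Rotation as Ro
o=bot.get_obs(); R=Ro.from_euler("xyz",o["tcp_rot"]).as_matrix(); p=o["tool_pos"]
x,y,z,yaw=map(float,sys.argv[1:5]); d=R.T@(np.array([x,y,z])-p)
print("t",round(o["time"],2),"pos",np.round(p,1),"yaw",round(o["tcp_rot"][2],3),"shift",d.round(1),"turn",round((o["tcp_rot"][2]-yaw+np.pi)%(2*np.pi)-np.pi,3),"F",np.round(o["contact_force"],1))
E
echo '[[92,-53,-25,0,0.16],[92,-106,-50,0,0.32],[92,-159,-75,0,0.48],[92,-212,-99,0,0.64],[92,-266,-123,0,0.8]]' | python3 shift.py; python3 g.py 590 110 404 1.626
```

```text
time: 0.78
tool_pos: [373.3, 304.8, 404.7]
tcp_rot: [3.142, -0.0, 2.039]
contact_force: [0.8, 0.4, 0.2]
grip_width: 91.8
finger_force: 0.0
t 0.78 pos [373.3 304.8 404.7] yaw 2.039 shift [-271.6  105.5    0.7] turn 0.413 F [0.8 0.4 0.2]
```

```bash
echo '[[92,-54,21,0,0.1],[92,-108,42,0,0.2],[92,-162,63,0,0.3],[92,-216,84,0,0.4],[92,-271,105,0,0.413]]' | python3 shift.py; echo '[[92,0,0,0,0],[92,0,0,0,0]]' | python3 shift.py >/dev/null;python3 g.py 590 110 404 1.626
python3 - <<'E'
from h import *
c=snap("wrist","w1"); print(-c["R"].T@c["t"],c["R"])
E
```

```text
time: 1.4
tool_pos: [590.4, 111.4, 404.5]
tcp_rot: [-3.141, -0.0, 1.629]
contact_force: [0.1, 1.5, 0.7]
grip_width: 92.2
finger_force: 0.0
t 1.65 pos [588.9 112.9 404.1] yaw 1.63 shift [-3.   0.9  0.1] turn 0.004 F [-0.  -0.4  0.3]
[583.62596505 192.42653143 383.58968858] [[ 9.98185592e-01  6.02052344e-02 -9.24213931e-04]
 [ 5.78895816e-02 -9.55344479e-01  2.89768396e-01]
 [ 1.65626315e-02 -2.89296140e-01 -9.57096350e-01]]
```

View pics/w1.png

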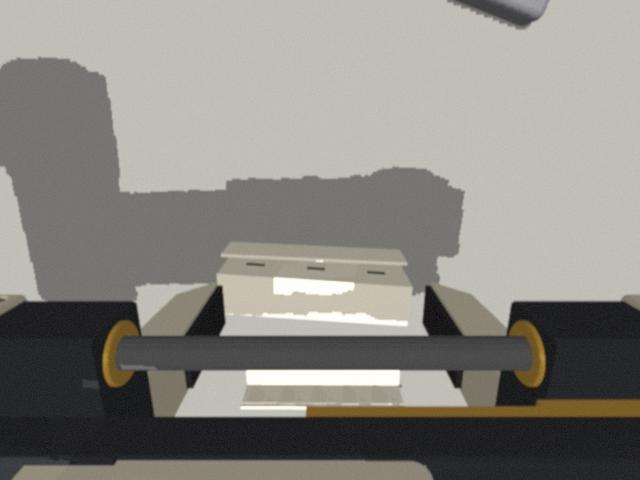

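```bash
python3 -c "
from h import *
crop('w1',212,235,418,415,3.8,'c2')"
```

```text
(no output)
```

View pics/c2.png

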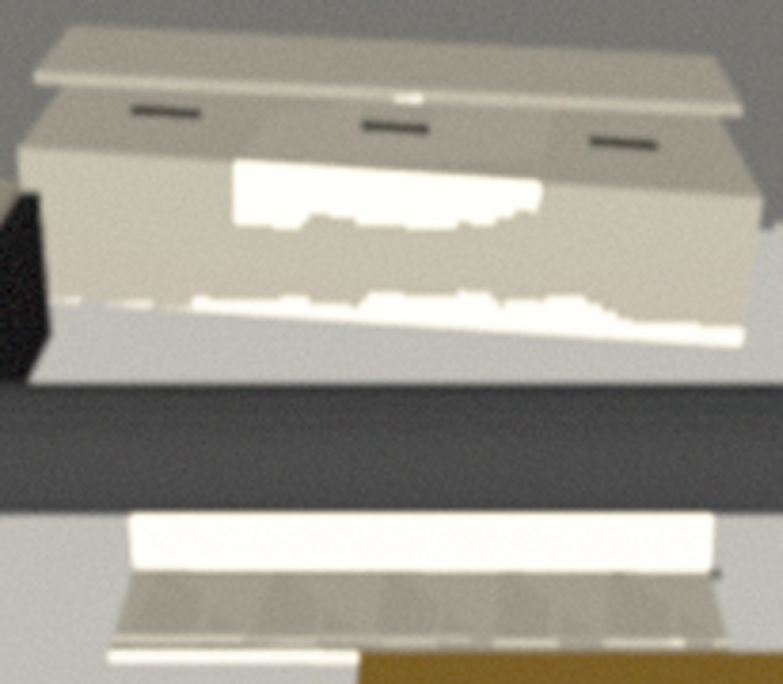

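Run:
```python
from h import *
W=ld("w1");T=ld("top0")
w=lambda a:np.array(a,float)/3.8+[212,235]
def seg(n,a,z):
    X=atz(W,w(a),z); d=X[-1]-X[0]; print(n,"mid",X.mean(0).round(1),"len",np.linalg.norm(d).round(1),"yaw",np.arctan2(d[1],d[0]).round(3))
seg("carrier bottom",[(72,27),(714,55)],0)
seg("carrier wall top",[(35,74),(742,108)],40)
seg("web top",[(22,150),(760,198)],63)
seg("slots z33",[(165,112),(623,144)],33)
seg("open edge top z63",[(50,300),(744,330)],63)
seg("empty outer top",[(108,657),(360,657)],40)
seg("empty inner floor edges?",[(130,574),(713,574)],3)
t=lambda a:np.array(a,float)/[4.2,5.5]+[285,175]
print(tri(T,t([(70,88)]),W,w([(760,198)])))
o=bot.get_obs();print(o["tool_pos"])
```

```text
carrier bottom mid [582.3  69.7   0. ] len 179.9 yaw 0.015
carrier wall top mid [582.1  69.1  40. ] len 179.4 yaw 0.01
web top mid [584.1  56.2  63. ] len 178.0 yaw -0.01
slots z33 mid [583.9  56.5  33. ] len 119.7 yaw -0.014
open edge top z63 mid [587.4  18.6  63. ] len 172.5 yaw 0.013
empty outer top mid [ 546.5 -106.5   40. ] len 72.7 yaw 0.061
empty inner floor edges? mid [ 600.4 -103.7    3. ] len 182.5 yaw 0.061
[[675.16417315  53.60121161  58.98610015]]
[588.54863327 113.47924842 404.42372745]
```

Carrier centre is about (582,39), yaw 0.01. The web is at y≈56, with slots 120 apart as expected. The outer wall is at y≈69.5, and 57 mm of travel is needed. I'll descend beside it with the fingers open along its length.

```bash
echo '[[92,0,0,54,0],[92,0,0,108,0],[92,0,0,162,0],[92,0,0,200,0],[92,0,0,216,0]]' | python3 shift.py; echo '[[92,-3,0,0,0],[92,-6,0,0,0],[92,-9,0,0,0],[92,-12,0,0,0],[92,-16,0,0,0]]' | python3 shift.py; echo '[[92,-3,0,0,0],[92,-6,0,0,0],[92,-9,0,0,0],[92,-12,0,0,0],[92,-14,0,0,0]]' | python3 shift.py
```

```text
time: 2.33
tool_pos: [587.8, 114.1, 187.0]
tcp_rot: [-3.138, -0.0, 1.633]
contact_force: [0.9, -0.0, -0.0]
grip_width: 91.7
finger_force: 0.0
time: 2.95
tool_pos: [590.2, 96.6, 189.2]
tcp_rot: [3.141, -0.0, 1.631]
contact_force: [-0.4, -0.4, -0.5]
grip_width: 91.6
finger_force: 0.0
time: 3.58
tool_pos: [591.0, 82.7, 188.7]
tcp_rot: [-3.142, -0.0, 1.631]
contact_force: [-0.4, 0.2, -0.3]
grip_width: 91.8
finger_force: 0.4
```

```bash
for i in 1; do echo '[[92,-3,0.5,0,0],[92,-6,1,0,0],[92,-9,1.5,0,0],[92,-12,2,0,0],[92,-15,2.5,0,0]]' | python3 shift.py; echo '[[92,-3,0.5,0,0],[92,-6,1,0,0],[92,-9,1.5,0,0],[92,-12,2,0,0],[92,-15,2.5,0,0]]' | python3 shift.py; echo '[[92,-3,0.5,0,0],[92,-6,1,0,0],[92,-9,1.5,0,0],[92,-12,2,0,0],[92,-14,2,0,0]]' | python3 shift.py; done; python3 -c "
from h import *
snap('top','t2');snap('scene','s2')
a=cv2.imread('pics/t2.png')[175:280,285:390]; b=cv2.imread('pics/s2.png')[200:310,240:345]
r=lambda i:cv2.resize(i,(395,550),interpolation=cv2.INTER_CUBIC)
cv2.imwrite('pics/c3.png',np.hstack([r(a),r(b)]))"
```

```text
time: 4.2
tool_pos: [594.4, 67.9, 188.7]
tcp_rot: [3.142, -0.0, 1.631]
contact_force: [-0.5, 0.7, -0.6]
grip_width: 91.5
finger_force: 0.4
time: 4.82
tool_pos: [597.8, 53.1, 188.7]
tcp_rot: [3.142, -0.0, 1.631]
contact_force: [-0.9, 1.0, -0.4]
grip_width: 91.8
finger_force: 0.4
time: 5.45
tool_pos: [600.6, 39.2, 188.7]
tcp_rot: [3.141, -0.0, 1.631]
contact_force: [-0.5, 0.8, -1.2]
grip_width: 91.5
finger_force: 0.4
```

View pics/c3.png

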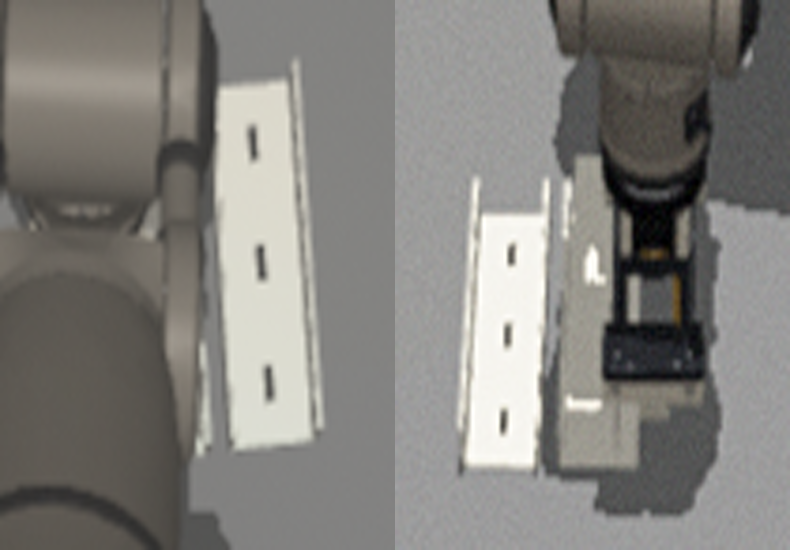

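The edge piece is still upright, the carrier is parallel, ends are roughly even, and about 15 mm of gap remains. I'll close it with slight over-push.

```bash
echo '[[92,-3,0,0,0],[92,-6,0,0,0],[92,-9,0,0,0],[92,-12,0,0,0],[92,-15,0,0,0]]' | python3 shift.py; echo '[[92,-2,0,0,0],[92,-4,0,0,0],[92,-6,0,0,0],[92,-8,0,0,0],[92,-9,0,0,0]]' | python3 shift.py; echo '[[92,3,0,0,0],[92,8,0,0,0],[92,16,0,0,0],[92,26,0,0,0],[92,34,0,0,0]]' | python3 shift.py
python3 -c "
from h import *
snap('top','t3');snap('scene','s3');snap('wrist','w3')
b=cv2.imread('pics/s3.png')[200:310,240:345]; a=cv2.imread('pics/w3.png')
r=lambda i:cv2.resize(i,(395,550),interpolation=cv2.INTER_CUBIC)
cv2.imwrite('pics/c4.png',np.hstack([r(b),r(a)]))"
```

```text
time: 6.18
tool_pos: [601.5, 24.3, 188.8]
tcp_rot: [3.141, -0.0, 1.631]
contact_force: [-0.2, 2.9, 0.4]
grip_width: 91.7
finger_force: 1.1
time: 6.8
tool_pos: [602.0, 15.4, 188.8]
tcp_rot: [3.141, -0.0, 1.631]
contact_force: [0.2, 2.5, 1.9]
grip_width: 91.6
finger_force: 1.4
time: 7.42
tool_pos: [599.9, 50.4, 188.7]
tcp_rot: [-3.142, -0.0, 1.631]
contact_force: [0.8, -0.5, 0.8]
grip_width: 91.7
finger_force: 0.0
```

View pics/c4.png

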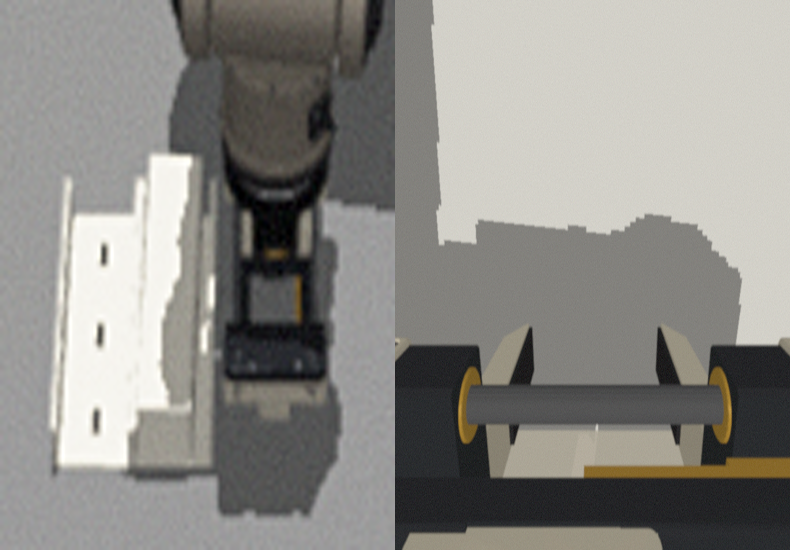

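Touching and parallel, with the edge piece upright. Now I'll lift the tips to z≈50 and push on the web.

```bash
echo '[[92,0,0,-20,0],[92,0,0,-39,0],[92,-14,0,-39,0],[92,-28,0,-39,0],[92,-40,0,-39,0]]' | python3 shift.py; echo '[[92,-3,0,0,0],[92,-6,0,0,0],[92,-9,0,0,0],[92,-12,0,0,0],[92,-15,0,0,0]]' | python3 shift.py; echo '[[92,-3,0,0,0],[92,-6,0,0,0],[92,-9,0,0,0],[92,-12,0,0,0],[92,-15,0,0,0]]' | python3 shift.py; echo '[[92,-2,0,0,0],[92,-4,0,0,0],[92,-6,0,0,0],[92,-8,0,0,0],[92,-10,0,0,0]]' | python3 shift.py
python3 -c "
from h import *
snap('scene','s4');snap('wrist','w4')
b=cv2.imread('pics/s4.png')[200:310,240:345]; a=cv2.imread('pics/w4.png')
r=lambda i:cv2.resize(i,(395,550),interpolation=cv2.INTER_CUBIC)
cv2.imwrite('pics/c5.png',np.hstack([r(b),r(a)]))"
```

```text
time: 8.2
tool_pos: [602.1, 8.0, 226.7]
tcp_rot: [-3.14, -0.0, 1.63]
contact_force: [0.5, -0.2, 0.3]
grip_width: 92.1
finger_force: 0.0
time: 8.82
tool_pos: [603.3, -5.3, 227.9]
tcp_rot: [3.141, -0.0, 1.631]
contact_force: [-0.1, 1.4, 1.5]
grip_width: 91.9
finger_force: 0.9
time: 9.45
tool_pos: [604.3, -20.6, 228.1]
tcp_rot: [3.141, -0.0, 1.631]
contact_force: [-0.0, 2.7, 6.2]
grip_width: 91.8
finger_force: 2.7
time: 10.07
tool_pos: [605.1, -30.6, 229.1]
tcp_rot: [3.139, 0.0, 1.631]
contact_force: [-2.0, 2.9, 11.4]
grip_width: 91.8
finger_force: 5.2
```

View pics/c5.png

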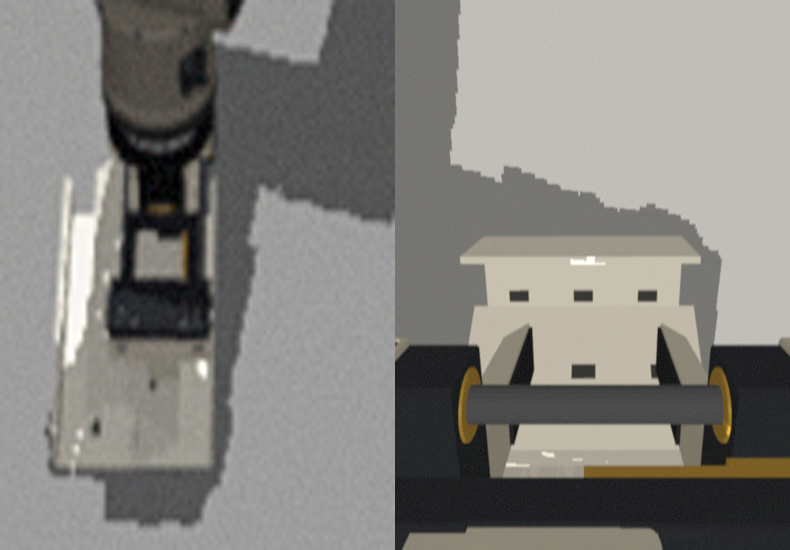

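Run:
```python
from h import *
W=ld("w4"); f=W["K"][0,0]; C=-W["R"].T@W["t"]; print(f,C)
pt=lambda x,y:[(x-395)/(395/640),y/(550/480)]
for n,a,b in[("wall outer top z40",pt(460,262),pt(702,262)),("web low edge",pt(469,306),pt(697,306)),("carrier slots z3",pt(519,296),pt(647,296)),("web high edge?",pt(513,450),pt(676,450))]:
    L=120 if "slot" in n else 180
    k=np.linalg.inv(W["K"]); a=k@[*a,1];b=k@[*b,1]; s=L/np.linalg.norm(b-a)
    X=np.array([W["R"].T@(s*q-W["t"]) for q in(a,b)]); print(n,X.mean(0).round(1))
```

```text
378.4386376723212 [599.96972271  48.69139486 208.6427168 ]
wall outer top z40 [593.1   2.7  40.9]
web low edge [595.3 -17.9  36. ]
carrier slots z3 [594.1 -25.5   2.2]
web high edge? [ 611.  -125.5   -7.9]
```

The web is tilted about 56° and the fingertips rest on it right above the pivot, so friction holds it there. Lifting should let it drop.

```bash
echo '[[92,0,0,-6,0],[92,0,0,-16,0],[92,0,0,-36,0],[92,0,0,-66,0],[92,0,0,-100,0]]' | python3 shift.py; echo '[[92,50,0,-40,0],[92,100,0,-80,0],[92,150,0,-80,0],[92,200,0,-80,0],[92,210,0,-80,0]]' | python3 shift.py
python3 -c "
from h import *
snap('top','t5');snap('scene','s5');snap('wrist','w5')
a=cv2.imread('pics/t5.png')[175:280,295:400]; b=cv2.imread('pics/s5.png')[210:310,235:330]
r=lambda i:cv2.resize(i,(395,550),interpolation=cv2.INTER_CUBIC)
cv2.imwrite('pics/c6.png',np.hstack([r(a),r(b)]))"
```

```text
time: 10.8
tool_pos: [604.6, -30.7, 328.3]
tcp_rot: [-3.14, -0.0, 1.631]
contact_force: [-0.4, -0.0, 0.1]
grip_width: 91.7
finger_force: 0.0
time: 11.42
tool_pos: [591.5, 181.9, 407.9]
tcp_rot: [-3.141, -0.0, 1.634]
contact_force: [-0.3, -0.4, 0.0]
grip_width: 92.2
finger_force: 0.0
```

View pics/c6.png

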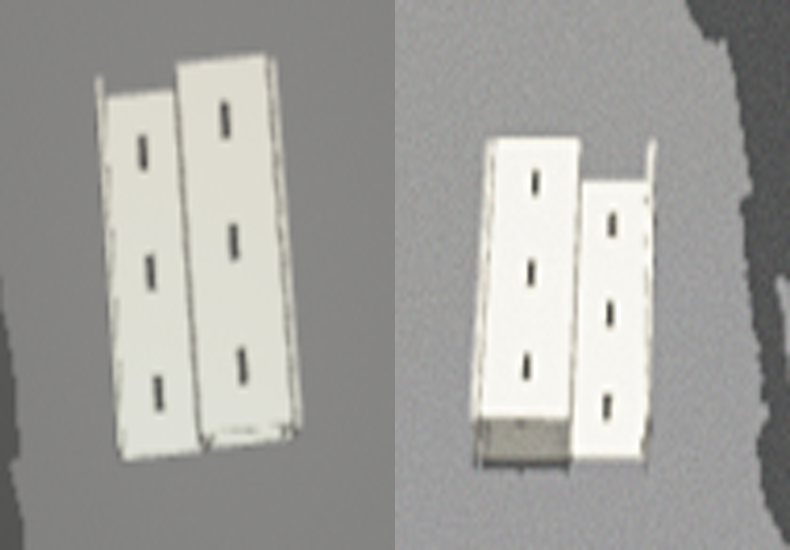

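The piece now lies flat, web up. Web slots in the top view are at (225,120),(234,242),(243,366) and carrier slots at (143,153),(151,272),(158,393). I'll check heights and offsets.

Run:
```python
from h import *
T=ld("t5");S=ld("s5");W=ld("w5")
t=lambda a:np.array(a,float)/[395/105,550/105]+[295,175]
s=lambda a:(np.array(a,float)-[395,0])/[395/95,5.5]+[235,210]
te=[(225,120),(234,242),(243,366)]; se=[(526,367),(531,272),(535,183)]
tc=[(143,153),(151,272),(158,393)]; sc=[(607,407),(610,314),(612,225)]
E=tri(T,t(te),S,s(se)); C=tri(T,t(tc),S,s(sc)); print(E.round(1),C.round(1))
yaw=lambda X:np.arctan2(*(X[0]-X[2])[[1,0]])
E2=atz(T,t(te),43);C2=atz(T,t(tc),3)
print(E2.round(1),C2.round(1),yaw(E2),yaw(C2))
# visible -y wall of empty: top outer edge line
X=atz(T,t([(272,60),(298,425)]),40);print("empty -y wall top",X.round(1))
X=atz(T,t([(98,78)]),40);print("carrier +y wall +x end",X.round(1))
X=atz(T,t([(178,64),(266,54)]),43);print("web +x corners",X.round(1), np.linalg.norm(X[0]-X[1]))
X=atz(S,s([(652,142),(482,140)]),40);print("scene: carrier +y wall -x end, empty -y wall -x end",X.round(1))
d=X[0]-X[1];print("total width",np.linalg.norm(d), "along",d[:2]@[np.cos(.055),np.sin(.055)],"across",d[:2]@[-np.sin(.055),np.cos(.055)])
X=atz(T,t([(120,462),(298,430)]),0);print(X.round(1))
```

```text
[[659.8 -77.4  40.9]
 [599.8 -81.   41.4]
 [540.  -84.8  40.8]] [[ 6.546e+02 -2.360e+01  6.000e-01]
 [ 5.948e+02 -2.720e+01  5.000e-01]
 [ 5.349e+02 -3.060e+01  5.000e-01]]
[[659.4 -78.9  43. ]
 [599.6 -82.8  43. ]
 [539.8 -86.6  43. ]] [[654.1 -25.3   3. ]
 [594.4 -29.1   3. ]
 [534.6 -32.2   3. ]] 0.06448595168147872 0.057287859592280915
empty -y wall top [[ 689.2 -111.7   40. ]
 [ 511.4 -121.9   40. ]]
carrier +y wall +x end [[682.6   5.2  40. ]]
web +x corners [[ 687.7  -48.4   43. ]
 [ 691.5 -107.4   43. ]] 59.16510036589879
scene: carrier +y wall -x end, empty -y wall -x end [[ 505.5   -1.1   40. ]
 [ 512.5 -124.2   40. ]]
total width 123.35870683385839 along -0.25110488998206026 across 123.35845126320308
[[ 501.9   -5.8    0. ]
 [ 514.9 -126.1    0. ]]
```

Everything is within tolerance. Height is 43 mm over the 3 mm floor, the lower two touch and are parallel, their ends are about 5 mm apart, and the empty one moved about 10 mm. I'm handing the job in.

```bash
python3 -c "
from h import *
print(bot.close_job())"
```

```text
the job is handed in; nothing more can be done
None
```

The three off-cuts are bundled and the job is handed in at about 11.5 s: by my measurements the lower two touch and lie parallel with ends about 5 mm apart, and the third lies upside down with a leg in each. The tightest check is its sideways position, about 6 mm against a 4 mm minimum. The hand-in returned no verdict, and I did not re-measure the bystanders, though no move went near them.

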